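Refill the counter stapler in the optician's workshop

TASK

The electric stapler on the counter has run empty and its magazine has been drawn open. Load the copper staple strip, crown up, into the magazine channel: push the orange spring follower back with it and set it down so that it lies flat on the channel floor between the blue front cap and the follower; then push the magazine fully home. Leave the two bottles, the pen pot and the yellow job tray where they stand.

Things in the scene. Friction and masses are not known exactly. Their poses are not given: they have to be found in the camera images.
- stapler: Heavy electric desk stapler, fixed, pale grey on a dark base, 305 mm long, 96 mm wide, 79 mm high at the front of its head, about 100 mm at the back. Origin on the counter under the middle of the head's front face; x points to its back, z up. The head covers x from 0 to 270 mm; the base (20 mm high) reaches to x = -30 mm. The magazine comes out of the head's front face, towards -x.
- magazine (a joint): How far the magazine is drawn out of the stapler, in m: 0 is fully home (a solid stop), 0.13 fully open. It slides along the stapler's x and stays where it is left: friction of about 7 N, more than the follower's spring, so loading the strip does not shut it.
- follower (a joint): How far the follower's front face stands behind the inner face of the front cap, in m: 0 when the channel is empty (follower against the cap), 0.080 with a strip loaded, 0.105 at most. Its spring pushes it towards the cap with 1.5 N at 0 and 3.5 N at 0.080.
- seat (a point): Point of the magazine, moving with it, where the centre of a properly loaded strip lies, 49 mm above the counter. x points along the channel to the stapler's back, y across, z up. The channel floor is 11 mm below; the channel is 16 mm wide at the floor, its lips flare to 24 mm and end 47 mm above the counter, so a loaded strip stands 13 mm proud. The cap's inner face is 40 mm away towards -x.
- cap_face (a point): Middle of the outer face of the blue front cap, where the magazine is pushed home, 38 mm above the counter; axes as the seat's, so pushing goes along +x. The cap is 14 mm thick, 44 mm wide and reaches from 29 to 47 mm above the counter; when home it still stands 14 mm in front of the head.
- follower_face (a point): On the front face of the orange follower, mid-width, 62 mm above the counter; axes as the seat's. The face is 14 mm wide and reaches from 39 to 68 mm above the counter, so it stands 21 mm above the lips and the cap: a strip held just above the cap can push it back. The follower is 12 mm thick; it slides back under the head.
- strip_center (a point): Centre of the staple strip, a straight rigid copper stick 80 mm long (x), 13 mm wide (y) and 22 mm high (z), 30 g, standing legs down and crown up on the counter, so its centre is 11 mm up at the start. Either end may go to the front. To be set down in the channel it should be held by its top 12 mm, across its width.
- cleaner: White bottle with yellow label, 54 mm across, 165 mm high; origin at the middle of its foot. Not to be disturbed.
- solution: White bottle with red cap, 48 mm across, 135 mm high; origin at the middle of its foot. Not to be disturbed.
- pen_pot: Green pot with pens, 76 mm across, pens to 155 mm high; origin at the middle of its foot. Not to be disturbed.
- job_tray: Yellow tray, 130 x 200 x 35 mm, with spectacles in it reaching to 50 mm; origin at the middle of its underside. Not to be disturbed.
Mind the look-alikes: they are no part of the job. What is shaped like the part that bears strip_center but green or purple is not meant.

How it is judged (in metres and radians):
On the way:
1. the strip lies in the channel of the open magazine, between front cap and follower (value of joint magazine above 0.03 m and value of joint follower between 0.074 and 0.087 m and x of strip_center in the frame of seat between -0.006 and 0.006 m and y of strip_center in the frame of seat between -0.004 and 0.004 m and z of strip_center in the frame of seat between -0.003 and 0.003 m and angle between strip_center's own z axis and vertical below 0.12 rad and angle between the x axis of strip_center and the x axis of seat, either way round below 0.12 rad), for 0.2 s.
At the end, for the whole second after the job is handed in: The strip lies crown up in the channel (within 6 mm along, 4 mm across, 3 mm in height and 0.12 rad of its seat), the follower bears on its end (74 to 87 mm from the cap), and the magazine is home to within 5 mm (value of joint magazine below 0.005 m and value of joint follower between 0.074 and 0.087 m and x of strip_center in the frame of seat between -0.006 and 0.006 m and y of strip_center in the frame of seat between -0.004 and 0.004 m and z of strip_center in the frame of seat between -0.003 and 0.003 m and angle between strip_center's own z axis and vertical below 0.12 rad and angle between the x axis of strip_center and the x axis of seat, either way round below 0.12 rad); the robot touches nothing.
It fails at once if a bottle, the pen pot or the job tray is moved by more than 30 mm or tipped over (distance of any of cleaner, solution, pen_pot, job_tray from where it was at the start of the episode above 0.03 m or angle between any of cleaner, solution, pen_pot, job_tray's own z axis and vertical above 0.5 rad).
It also fails if it takes over 51 s, if anything falls off the work surface, if the arm or the gripper's body presses on something with over 40 N, if the wrist force passes 120 N, or if a joint passes its speed limit or range.

ROBOT

A 6-joint arm with a two-finger parallel gripper is mounted at the origin on the work surface. World frame = base frame: x ahead of the robot, y to its left, z up, the work surface at z = 0. Lengths are in mm, angles in rad, forces in N, time in s.
With the tool pointing down it reaches from about 350 to 975 mm from the base axis. Payload 7.1 kg.
Tool frame: the origin (TCP) lies on the front face of the gripper's body, between the roots of the fingers; the fingertips stand 80 mm ahead of it and the grasp point (between the pads) lies 61 mm ahead of it (env.tips_ahead is the distance from the TCP to the fingertips, in mm); z points along the fingers, y is the direction in which the jaws open and shut (so a half turn about z gives the same grasp; the last joint's range is limited). The gripper opens to 88 mm and grips with 3 to 60 N. Pads are 20 mm wide; open, the fingers measure 115 mm over their backs; the gripper's body (75 mm by 178 mm) begins 61 mm behind the grasp point.
Start: joints at [-1.322, 0.423, 1.63, -0, 1.089, -0.019], TCP at [165.4, -602.701, 302.675] pointing down, gripper open.
Joint ranges: [-3, 3], [-0.9, 2.11], [0.09, 2.58], [-1.31, 4.45], [0.11, 2.69], [-2.54, 2.54]. Speed limits (rad/s): [2.39, 2.39, 3.01, 3.14, 3.14, 3.14].

INTERFACE

Orientations are given as a unit quaternion [x, y, z, w].
In Python, from station import env, set_gripper, viewer, workorder gives the robot as it stands. Calls block until the motion is done:
- env.reach(position, orientation): joint-space move of the TCP to a pose.
- env.move_l(position, rot=None, rate=150, f_stop=None): straight line of the TCP; rot=None keeps the orientation; rate is the mean speed in mm/s. With f_stop (N) it stops when the force on the tool has changed by that much, and returns True; else False.
- env.move_joints(angles): joint-space move.
- set_gripper(opening): finger opening in mm; the grip force is fixed at half the most; returns when the fingers have stopped.
- env.hold(seconds).
- env.ik(position, orientation): joint angles nearest the present ones, or None.
- env.read_state(): the state.
- viewer.camera(name): name is "scene" or "top" or "wrist"; returns the picture (400x640x3 uint8, blue, green, red); there is no depth.
- viewer.camera_params(name): a dict with "fx", "fy", "cx", "cy" (pixels), "pose" (4x4, takes a point from camera to world coordinates); the wrist camera has in their place "tool_from_camera" (4x4, takes a point from camera to tool coordinates, whose origin is the TCP and whose axes are the flange's). Camera axes: x right, y up, looking along -z (the intrinsics and any distortion apply to the point x, -y, -z); pixel columns grow to the right and rows downward; lengths in mm; the calibration is good to about 2 mm. A picture is of the moment at which its call begins: read the wrist's pose just before it. camera_params takes no time and is no camera call.
A pose or a line that the arm cannot do raises env.IKError and nothing moves.
- workorder.sign_off(): hands the job in, once; it reports no verdict.
The state is a dict: "time_s": time; "qpos": joint angles; "dq": joint speeds; "tau": joint torques, N m; "tool_pos": TCP position; "orientation": TCP orientation; "force": force on the tool from outside, world axes, zero at the start; "wrist_torque": the same for the moment, N m; "width": finger opening in mm.
Only numpy, scipy, OpenCV 4.12 (cv2) and the standard library are available. Lean on these libraries where they do the work, as an engineer would, in place of code of your own. Each camera call takes 0.05 s, during which the arm holds its last target.

## Working session

There is one attempt and no reset: what is moved stays moved. The work goes in short steps, each a Python script; the robot and the scene stay as the last script left them, time stands still between calls to the robot, and variables do not carry over. Pictures are saved under pics/ and viewed, and the job is handed in when it is done.

```bash
ls; mkdir -p pics
python3 - <<'E'
from station import env,viewer
import cv2
for n in ("scene","top","wrist"):
    p=viewer.camera_params(n); print(n,{k:(v.round(4).tolist() if hasattr(v,'round') and hasattr(v,'tolist') else v) for k,v in p.items()})
for n in ("scene","top"):
    cv2.imwrite(f"pics/{n}0.png",viewer.camera(n))
s=env.read_state();print(s['time_s'],s['tool_pos'],s['orientation'],s['width'])
E
```

```text
pics
scene {'fx': 432.3101298259271, 'fy': 432.3101298259271, 'cx': 321.8216072725966, 'cy': 199.429900244122, 'pose': [[0.0067, -0.7683, 0.6401, 1407.9212], [1.0, 0.0078, -0.0012, 60.8231], [-0.0041, 0.64, 0.7683, 1154.2545], [0.0, 0.0, 0.0, 1.0]]}
top {'fx': 466.99791143142284, 'fy': 466.99791143142284, 'cx': 322.23783685995534, 'cy': 194.86670052506727, 'pose': [[-0.023, 0.9857, -0.167, 265.0289], [-0.9996, -0.0203, 0.018, 55.1937], [0.0144, 0.1674, 0.9858, 1410.5962], [0.0, 0.0, 0.0, 1.0]]}
wrist {'fx': 341.5838666272477, 'fy': 341.5838666272477, 'cx': 322.25939144181444, 'cy': 199.2232061644186, 'tool_from_camera': [[0.0008, 0.9647, 0.2635, 72.367], [1.0, -0.0007, -0.0005, -0.8585], [-0.0003, 0.2635, -0.9647, -82.2969], [0.0, 0.0, 0.0, 1.0]]}
0.1 [ 165.30719472 -602.33465935  301.99820691] [ 9.91050152e-01  1.33488349e-01 -7.79067608e-05 -6.71844257e-04] 87.85747895290768
```

View pics/scene0.png

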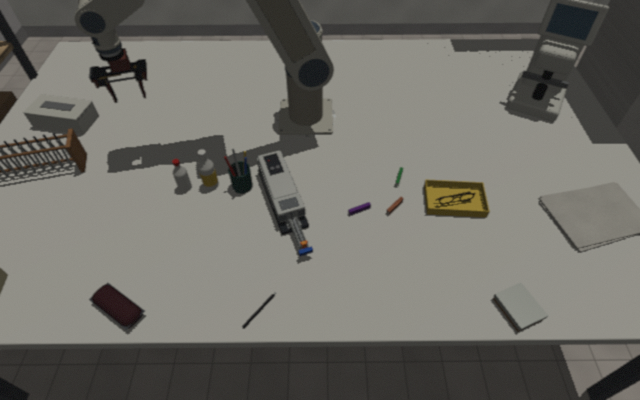

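View pics/top0.png

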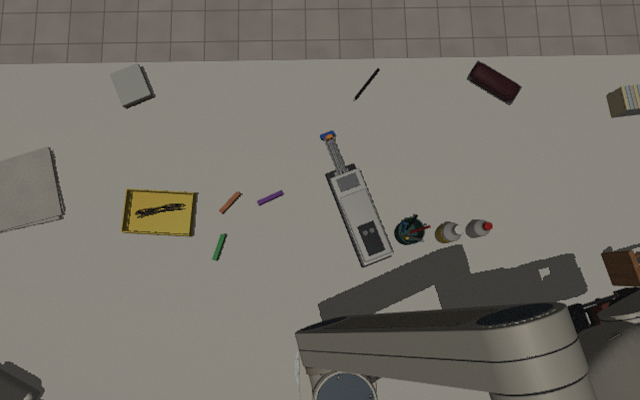

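The top view shows three look-alikes: green (220,247), purple (270,198) and copper-red (230,203). Only the one at (230,203) is copper. The stapler's head is centred near (360,215), with the blue cap at (327,136) at the far end. I'll enlarge these to confirm and measure them.

```bash
cat > h.py <<'E'
from station import env,set_gripper,viewer,workorder
import numpy as np,cv2
from scipy.spatial.transform import Rotation as R
def rays(n,px,pose=None):
    p=viewer.camera_params(n); T=np.array(p['pose'] if pose is None else pose)
    px=np.atleast_2d(px).astype(float)
    d=np.c_[(px[:,0]-p['cx'])/p['fx'],-(px[:,1]-p['cy'])/p['fy'],-np.ones(len(px))]@T[:3,:3].T
    return T[:3,3],d
def plane(n,px,z,pose=None):
    o,d=rays(n,px,pose); return o+d*((z-o[2])/d[:,2])[:,None]
def wpose():
    s=env.read_state();T=np.eye(4);T[:3,:3]=R.from_quat(s['orientation']).as_matrix();T[:3,3]=s['tool_pos']
    return T@np.array(viewer.camera_params('wrist')['tool_from_camera'])
def mask(im,name,smin=90,vmin=40):
    h,s,v=cv2.split(cv2.cvtColor(im,cv2.COLOR_BGR2HSV))
    lo,hi={'copper':(0,12),'orange':(8,22),'blue':(100,125),'green':(50,80)}[name]
    m=((h>=lo)&(h<=hi)&(s>=smin)&(v>=vmin)).astype(np.uint8)*255
    return m
def blobs(m,amin=15):
    c,_=cv2.findContours(m,cv2.RETR_EXTERNAL,cv2.CHAIN_APPROX_NONE)
    return [(cv2.contourArea(k),cv2.minAreaRect(k)) for k in sorted(c,key=cv2.contourArea,reverse=True) if cv2.contourArea(k)>=amin]
E
python3 - <<'E'
import cv2,numpy as np
from h import *
im=cv2.imread('pics/top0.png')
a=cv2.resize(im[180:270,200:300],None,fx=4,fy=4,interpolation=2)
b=cv2.resize(im[120:180,290:390],None,fx=4,fy=4,interpolation=2)
cv2.imwrite('pics/crop.png',np.hstack([a,np.vstack([b,np.zeros((120,400,3),np.uint8)])]))
hs=cv2.cvtColor(im,cv2.COLOR_BGR2HSV)
for p in [(230,203),(220,247),(270,198),(327,135),(330,140)]: print(p,hs[p[1],p[0]])
print(blobs(mask(im,'copper'))[:5]);print(blobs(mask(im,'blue',120),4)[:4]);print(blobs(mask(im,'orange',130),4)[:4])
E
```

```text
(230, 203) [ 10 143 121]
(220, 247) [ 65 126  85]
(270, 198) [142 128  96]
(327, 135) [ 11 177 130]
(330, 140) [20  9 89]
[(107.5, ((229.24661254882812, 202.1787109375), (4.775976657867432, 26.839643478393555), 42.273685455322266)), (46.0, ((487.5, 225.5), (7.0, 9.0), 90.0)), (25.5, ((605.25, 304.7500305175781), (4.242640495300293, 9.192388534545898), 45.0))]
[(26.0, ((326.7809753417969, 134.3978271484375), (4.186352252960205, 13.840593338012695), 70.01689147949219)), (15.5, ((403.5, 226.5), (9.0, 3.0), 90.0))]
[(870.0, ((620.5, 268.0), (34.0, 37.0), 90.0)), (85.0, ((229.3660125732422, 202.41885375976562), (4.177206993103027, 25.55467414855957), 42.51044845581055)), (23.0, ((439.8200378417969, 237.260009765625), (15.0, 5.400000095367432), 53.13010025024414)), (19.5, ((329.0, 137.5), (5.0, 6.0), 90.0))]
```

View pics/crop.png

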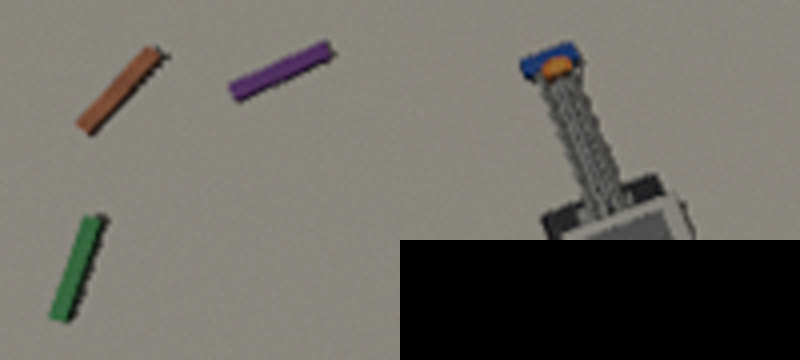

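The crop confirms it: copper stick at crop (122,90), i.e. top (230,203). Green and purple are the decoys. The orange follower sits against the blue cap at top (328,136). Next come the coarse positions, then I'll look with the wrist camera.

Run:
```python
from h import *
im=cv2.imread('pics/top0.png')
r=blobs(mask(im,'copper'))[0][1]; P=plane('top',cv2.boxPoints(r),20)
print('strip',plane('top',r[0],22).round(1),'corners',P[:,:2].round(1).tolist())
r=blobs(mask(im,'blue',120),4)[0][1]; print('cap',plane('top',r[0],44).round(1))
print('cap box',plane('top',cv2.boxPoints(r),47)[:,:2].round(1).tolist())
for c in [(356,267),(339,174),(365,168),(334,196)]: pass
g=np.array([[361,266],[393,251]]);print('base rear',plane('top',g,0).round(1).tolist())
for n,p in dict(pot=(408,232),cl=(441,238),sol=(470,230)).items(): print(n,plane('top',p,0).round())
sc=cv2.imread('pics/scene0.png')
for a,rr in blobs(mask(sc,'blue',120),4)[:3]+blobs(mask(sc,'copper'))[:3]: print(a,rr[0],plane('scene',rr[0],44).round(),plane('scene',rr[0],15).round())
```

```text
strip [[483.8 309.3  22. ]] corners [[459.6, 341.6], [518.9, 288.2], [508.8, 277.5], [449.6, 330.9]]
cap [[682.4  12.2  44. ]]
cap box [[680.7, 34.2], [694.8, -5.6], [682.4, -9.6], [668.3, 30.1]]
base rear [[285.9, -81.5, 0.0], [328.4, -179.5, 0.0]]
pot [[ 385. -228.    0.]]
cl [[ 364. -327.    0.]]
sol [[ 387. -417.    0.]]
47.5 (305.0294494628906, 250.61766052246094) [[685.  10.  44.]] [[666.   9.  15.]]
61.0 (395.0000305175781, 204.5) [[507. 304.  44.]] [[484. 311.  15.]]
33.5 (175.75001525878906, 161.25001525878906) [[ 298. -464.   44.]] [[ 269. -478.   15.]]
22.0 (229.1642608642578, 165.42337036132812) [[ 321. -268.   44.]] [[ 293. -277.   15.]]
```

```bash
cat >> h.py <<'E'
def down(psi): return (R.from_euler('z',psi,degrees=True)*R.from_euler('x',180,degrees=True)).as_quat()
def snap(name):
    T=wpose(); im=viewer.camera('wrist'); cv2.imwrite(f'pics/{name}.png',im); np.save(f'pics/{name}.npy',T); return im,T
E
python3 - <<'E'
from h import *
env.reach([640,0,290],down(19.5)); env.hold(.2)
snap('m1')
env.move_l([600,-15,250]); env.hold(.2); snap('m2')
env.reach([484,309,250],down(138)); env.move_l([484,309,200]); env.hold(.2)
im,T=snap('s1')
s=env.read_state();print(s['time_s'],s['qpos'],s['tool_pos'])
for a,r in blobs(mask(im,'copper'),80)[:3]:
    print(a,r,plane('wrist',cv2.boxPoints(r),22,T).round(1).tolist())
E
```

```text
5.9083 [ 5.47338485e-01  4.85734150e-01  1.81059923e+00  5.27875235e-06
  8.43495087e-01 -2.90241749e-01] [484.50166551 309.21606305 200.99360899]
1479.0 ((323.0, 195.0), (16.0, 100.0), 0.0) [[509.9, 280.1, 22.0], [449.4, 335.2, 22.0], [457.5, 344.2, 22.0], [518.7, 289.9, 22.0]]
```

View pics/m1.png

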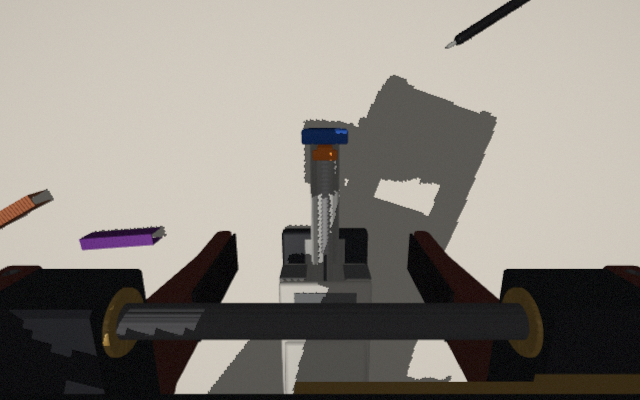

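View pics/m2.png

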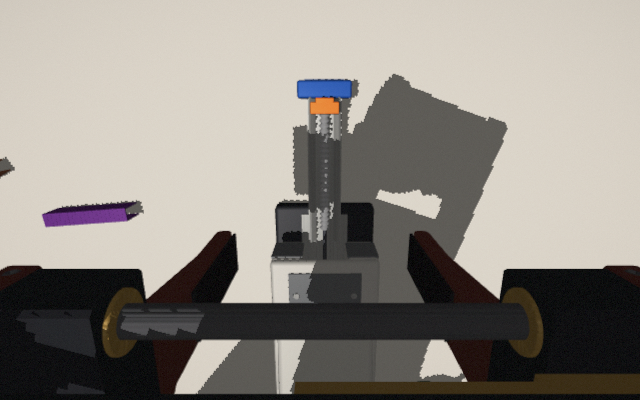

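View pics/s1.png

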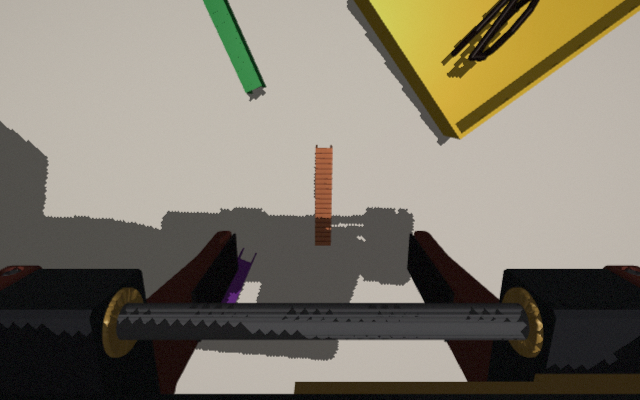

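m1 and m2 show the blue cap (m2: 325,89), the orange follower (325,106), the channel running down and the head front near row 258. In s1 the copper strip is upright in the picture, centred at (323,195). The yellow tray corner is at (458,138) and purple is at about (235,295).

Run:
```python
from h import *
ps=np.radians(138);u=np.array([np.cos(ps),np.sin(ps)]);v=np.array([np.sin(ps),-np.cos(ps)]);c=np.array([484,311])
T=np.load('pics/s1.npy')
for n,p,z in [('tray',(458,138),35),('tray',(443,143),0),('purple',(228,303),22),('purple',(257,250),22),('green',(256,98),0)]:
    q=plane('wrist',p,z,T)[0,:2]; print(n,q.round(),'along',((q-c)@u).round(),'across',((q-c)@v).round())
for k in ('m1','m2'):
    im=cv2.imread(f'pics/{k}.png');T=np.load(f'pics/{k}.npy')
    print(k,'tcp cam',T[:3,3].round(1))
    for nm in('blue','orange'):
        m=mask(im,nm,120); m[260:]=0; m[:,:250]=0
        ys,xs=np.nonzero(m); a,r=blobs(m,20)[0]; x,y,w,h=cv2.boundingRect(m)
        print(nm,a,r,(x,y,w,h)); 
        bp=cv2.boxPoints(r).round(1); print(bp.tolist(), plane('wrist',bp,47 if nm=='blue' else 68,T)[:,:2].round(1).tolist())
    cv2.imwrite(f'pics/{k}c.png',cv2.resize(im[60:300,260:390],None,fx=2.4,fy=2.4,interpolation=0))
a=cv2.imread('pics/m1c.png');b=cv2.imread('pics/m2c.png');cv2.imwrite('pics/mc.png',np.hstack([a,b]))
```

```text
tray [514. 416.] along 48.0 across 98.0
tray [520. 413.] along 41.0 across 100.0
purple [499. 188.] along -94.0 across -81.0
purple [481. 241.] along -44.0 across -54.0
green [392. 323.] along 77.0 across -52.0
m1 tcp cam [708.   24.3 372.3]
blue 632.0 ((324.5, 135.5), (15.0, 45.0), 90.0) (302, 128, 46, 16)
[[302.0, 128.0], [347.0, 128.0], [347.0, 143.0], [302.0, 143.0]] [[683.0, 35.4], [697.0, -4.2], [684.0, -9.1], [669.8, 31.0]]
orange 294.0 ((324.5, 152.5), (15.0, 23.0), 90.0) (313, 145, 131, 107)
[[313.0, 145.0], [336.0, 145.0], [336.0, 160.0], [313.0, 160.0]] [[673.9, 20.8], [680.7, 1.6], [668.1, -3.0], [661.3, 16.4]]
m2 tcp cam [668.9  10.1 333.3]
blue 876.0 ((324.0, 88.5), (17.0, 54.0), 90.0) (297, 80, 55, 18)
[[297.0, 80.0], [351.0, 80.0], [351.0, 97.0], [297.0, 97.0]] [[681.5, 35.6], [695.8, -4.8], [683.7, -9.4], [669.2, 31.5]]
orange 387.5 ((324.5, 105.5), (15.0, 29.0), 90.0) (310, 98, 142, 162)
[[310.0, 98.0], [339.0, 98.0], [339.0, 113.0], [310.0, 113.0]] [[671.8, 20.6], [679.0, 0.2], [668.8, -3.5], [661.5, 17.0]]
```

View pics/mc.png

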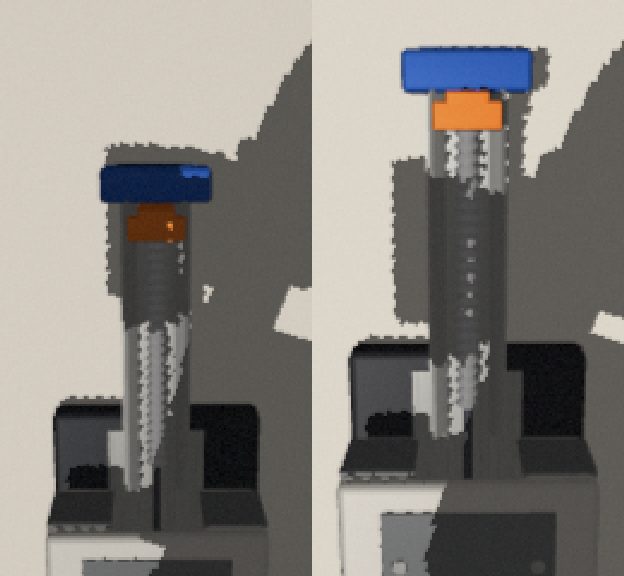

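Clearances are fine with the fingers opened to 50 mm. The cap and follower agree across both views: axis 19.5°, inner cap face at s≈641 mm, lateral -215.5 mm. Now I'll grasp the strip.

Run:
```python
from h import *
set_gripper(46)
env.move_l([484,311,110]); env.move_l([484,311,90.5],rate=50); env.hold(.2)
print(env.read_state()['tool_pos'])
set_gripper(5)
s=env.read_state();print(s['width'],s['tool_pos'],s['time_s'])
env.move_l([484,311,250]); env.hold(.2)
im,T=snap('g1'); s=env.read_state(); print(s['width'],s['tool_pos'],s['force'],s['time_s'])
cv2.imwrite('pics/g1c.png',cv2.resize(im[100:400,200:450],None,fx=2,fy=2,interpolation=0))
```

```text
[484.1200971  311.08691371  90.68559815]
12.702966943380536 [484.00849545 310.99983432  90.53457447] 8.8167
12.873392319843923 [483.80934293 310.90891724 249.29854815] [ 0.00972665 -0.40391561  0.19846586] 10.2833
```

View pics/g1c.png

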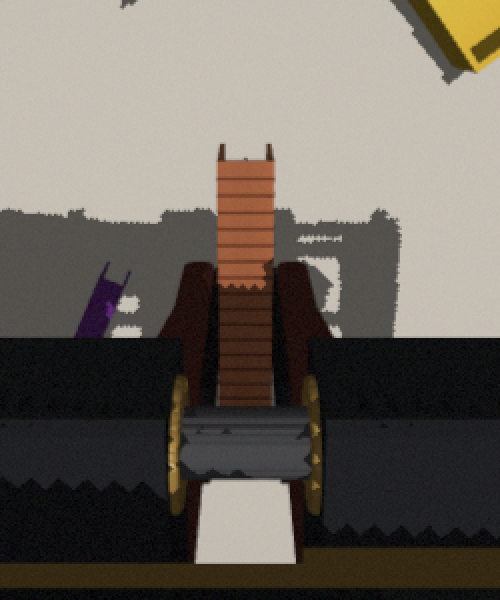

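The strip is held squarely (width 12.9 mm). Its crown's front edge is at crop row 160 (picture row 180, cols 309–337). I'll convert that to tool coordinates.

Run:
```python
from h import *
W=np.array(viewer.camera_params('wrist')['tool_from_camera'])
for zt in (68,69,70): print(zt,plane('wrist',[(309,180),(337,180),(309,230),(336.5,230)],zt,W).round(1).tolist())
im=cv2.imread('pics/g1.png');m=mask(im,'copper');m[:170]=0
x=[(r,np.nonzero(m[r])[0].min(),np.nonzero(m[r])[0].max()) for r in (182,195,210,225)];print(x)
```

```text
68 [[40.2, -5.1, 68.0], [40.2, 7.5, 68.0], [16.3, -5.3, 68.0], [16.4, 7.5, 68.0]]
69 [[40.0, -5.1, 69.0], [40.0, 7.5, 69.0], [16.0, -5.4, 69.0], [16.0, 7.6, 69.0]]
70 [[39.8, -5.2, 70.0], [39.8, 7.6, 70.0], [15.6, -5.4, 70.0], [15.6, 7.6, 70.0]]
[(182, np.int64(309), np.int64(336)), (195, np.int64(309), np.int64(336)), (210, np.int64(309), np.int64(336)), (225, np.int64(309), np.int64(336))]
```

The strip is centred along the tool (front end at x=40.0). The camera places it at y=+1.0, where the jaws must hold it at 0, so the camera reads about 1 mm too high in tool y. I'll correct the channel line to about -214.2 and check it relative to the strip as I close in.

```bash
cat >> h.py <<'E'
E_=np.array([np.cos(np.radians(19.5)),np.sin(np.radians(19.5))]);N_=np.array([-E_[1],E_[0]])
def pos(s,l,z): return [*(s*E_+l*N_),z]
E
python3 - <<'E'
from h import *
env.reach(pos(694,-214.2,250),down(19.5)); env.move_l(pos(694,-214.2,145)); env.hold(.3)
s=env.read_state(); p=s['tool_pos'];print(p,(p[:2]@E_,p[:2]@N_),s['time_s'],s['force'],s['qpos'])
snap('a1'); cv2.imwrite('pics/a1t.png',viewer.camera('top')[90:220,280:400].repeat(4,0).repeat(4,1))
E
```

```text
[726.074854    29.71211972 145.95893877] (np.float64(694.3463923809214), np.float64(-214.36088974369395)) 12.8167 [ 0.40664412  0.11652228 -0.68421992] [ 2.45339716e-02  7.45993458e-01  1.46073530e+00 -4.62442693e-05
  9.33440867e-01  1.25504881e+00]
```

View pics/a1.png

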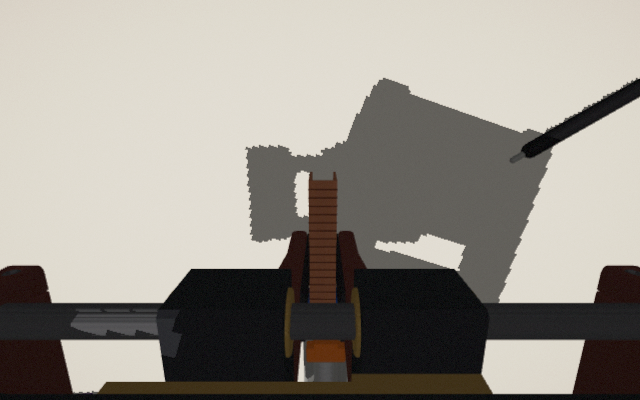

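View pics/a1t.png

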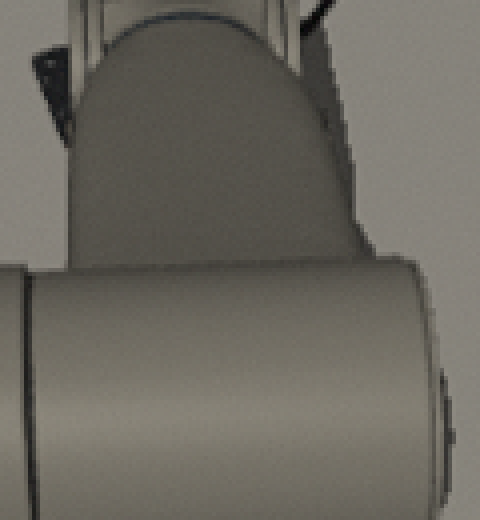

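In a1 the strip is at cols 309–336 (centre 322.5) and the follower behind it at about (325.5,350). Allowing for depth, both sit at tool y≈+1.0, so they are aligned within 0.3 mm. Now I'll push the follower back and check before lowering.

Run:
```python
from h import *
env.move_l(pos(694,-214.2,142.5),rate=60)
def rep():
    s=env.read_state(); p=s['tool_pos'];f=s['force'];print(p.round(1),(p[:2]@E_).round(1),(p[:2]@N_).round(1),s['time_s'],'F along,lat,z',(f[:2]@E_).round(2),(f[:2]@N_).round(2),f[2].round(2))
rep()
print(env.move_l(pos(640,-214.2,142.5),rate=70,f_stop=15)); rep()
print(env.move_l(pos(598.5,-214.2,142.5),rate=50,f_stop=15)); env.hold(.3); rep()
im,_=snap('b1'); cv2.imwrite('pics/b1c.png',cv2.resize(im[120:400,200:450],None,fx=2,fy=2,interpolation=0))
```

```text
[725.5  29.7 142.2] 693.8 -214.2 13.1667 F along,lat,z -0.17 0.53 -0.81
False
[675.3  11.8 142.7] 640.5 -214.3 14.0917 F along,lat,z 2.02 0.28 -1.1
False
[635.9  -2.1 142.5] 598.7 -214.2 15.375 F along,lat,z 2.75 -1.47 -0.41
```

View pics/b1c.png

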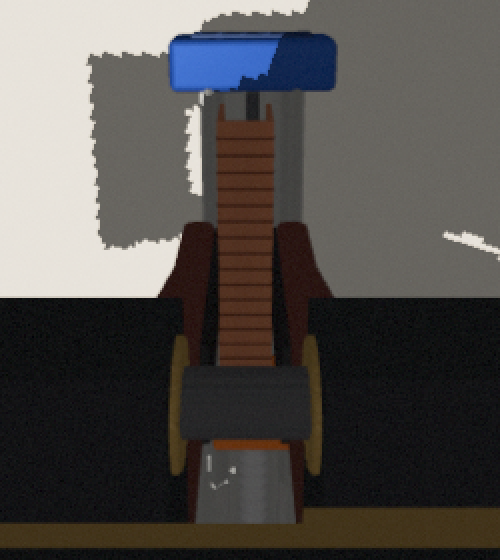

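Run:
```python
from h import *
W=np.array(viewer.camera_params('wrist')['tool_from_camera'])
print('strip end',plane('wrist',[(309,180.5),(336,180.5)],69,W).round(1).tolist())
print('cap inner',plane('wrist',[(284.5,165.5),(368,165.5)],95.5,W).round(1).tolist())
print('lips',plane('wrist',[(301,185),(352,185),(301,220),(352,220)],95.5,W).round(1).tolist())
```

```text
strip end [[39.9, -6.7, 69.0], [39.9, 5.5, 69.0]]
cap inner [[42.2, -20.6, 95.5], [42.3, 23.3, 95.5]]
lips [[31.7, -12.1, 95.5], [31.7, 15.1, 95.5], [12.0, -12.4, 95.5], [12.1, 15.6, 95.5]]
```

The same pixels gave different numbers than before, so I'll check whether the calibration values vary between calls.

```bash
for i in 1 2 ; do python3 - <<'E'
from h import *
for i in range(2):
    p=viewer.camera_params('wrist');print(p['cx'],p['fx'],np.array(p['tool_from_camera']).round(4).tolist())
E
done
```

```text
322.25939144181444 341.5838666272477 [[0.0008, 0.9647, 0.2635, 72.4279], [1.0, -0.0007, -0.0005, -0.8178], [-0.0003, 0.2635, -0.9647, -82.2982], [0.0, 0.0, 0.0, 1.0]]
322.25939144181444 341.5838666272477 [[0.0008, 0.9647, 0.2635, 72.4279], [1.0, -0.0007, -0.0005, -0.8178], [-0.0003, 0.2635, -0.9647, -82.2982], [0.0, 0.0, 0.0, 1.0]]
322.25939144181444 341.5838666272477 [[0.0008, 0.9647, 0.2635, 72.4279], [1.0, -0.0007, -0.0005, -0.8178], [-0.0003, 0.2635, -0.9647, -82.2982], [0.0, 0.0, 0.0, 1.0]]
322.25939144181444 341.5838666272477 [[0.0008, 0.9647, 0.2635, 72.4279], [1.0, -0.0007, -0.0005, -0.8178], [-0.0003, 0.2635, -0.9647, -82.2982], [0.0, 0.0, 0.0, 1.0]]
```

The calibration is steady now, so the earlier +1 mm "correction" came from a differing readout and was wrong. The relative measurement in b1 is robust: the strip is centred at col 322.5 while the cap and lips are at about 326.5, so the channel lies 2 mm to tool +y. That makes the lateral -216.1, which agrees with m1/m2. I'll shift and recheck.

Run:
```python
from h import *
env.move_l(pos(598,-216.1,142.5),rate=30,f_stop=15); env.hold(.3)
s=env.read_state();print(s['tool_pos'],s['force'],s['time_s'])
im,_=snap('b2'); cv2.imwrite('pics/b2c.png',cv2.resize(im[120:400,200:450],None,fx=2,fy=2,interpolation=0))
W=np.array(viewer.camera_params('wrist')['tool_from_camera']); print(W[:3,3])
m=mask(im,'blue',110);m[200:]=0
x,y,w,h=cv2.boundingRect(m);print(x,y,w,h)
print('cap',plane('wrist',[(x,y+h),(x+w-1,y+h)],95.5,W).round(1).tolist())
m=mask(im,'copper',80,25)
r=[(np.nonzero(m[k,290:355])[0].min()+290,np.nonzero(m[k,290:355])[0].max()+290) for k in (190,200,210)];print(r)
print('strip',plane('wrist',[(r[1][0],200),(r[1][1],200)],69,W).round(1).tolist())
```

```text
[635.67694023  -3.92234164 142.36257795] [ 2.54009048  2.43779977 -0.0935263 ] 15.975
[ 72.42765071  -0.81797811 -82.29810818]
281 135 84 30
cap [[42.5, -22.4, 95.5], [42.5, 21.2, 95.5]]
[(np.int64(309), np.int64(337)), (np.int64(309), np.int64(336)), (np.int64(309), np.int64(336))]
strip [[30.7, -6.8, 69.0], [30.7, 5.6, 69.0]]
```

View pics/b2c.png

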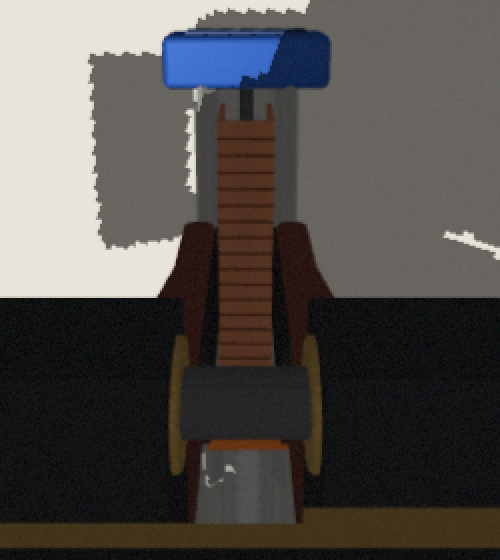

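In b2 the cap and strip are both centred at y=-0.6, with a 2.6 mm gap ahead to the cap. Lowering now.

Run:
```python
from h import *
hit=env.move_l(pos(598,-216.1,129.3),rate=25,f_stop=6); env.hold(.2)
s=env.read_state();print(hit,s['tool_pos'],s['force'],s['time_s'],s['width'])
im,_=snap('c1'); cv2.imwrite('pics/c1c.png',cv2.resize(im[120:400,200:450],None,fx=2,fy=2,interpolation=0))
```

```text
False [635.74781159  -4.08987522 129.20468319] [ 3.17171702  1.99087881 -2.22008477] 16.9 12.613949008425939
```

View pics/c1c.png

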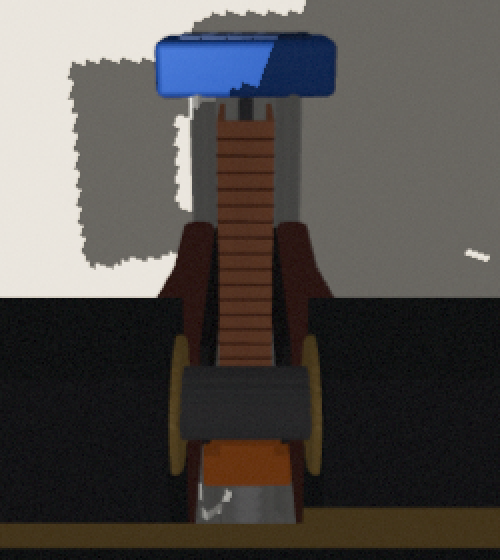

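The strip went down freely to its seat height with no contact jolt. Releasing, lifting and looking.

Run:
```python
from h import *
set_gripper(40); env.hold(.2)
env.move_l(pos(598,-216.1,240),rate=120); 
env.hold(.2); im,T=snap('d1'); cv2.imwrite('pics/d1c.png',cv2.resize(im[60:300,240:410],None,fx=2.4,fy=2.4,interpolation=0))
W=T
m=mask(im,'blue',110);m[260:]=0;m[:,:250]=0;m[:,400:]=0
x,y,w,h=cv2.boundingRect(m);print('blue',x,y,w,h,plane('wrist',[(x,y+h),(x+w-1,y+h)],47,T)[:,:2].round(1).tolist())
print(env.read_state()['time_s'],env.read_state()['tool_pos'])
```

```text
blue 295 125 56 19 [[668.4, 31.5], [683.0, -9.8]]
19.0917 [635.57097666  -4.07469956 239.24795696]
```

View pics/d1c.png

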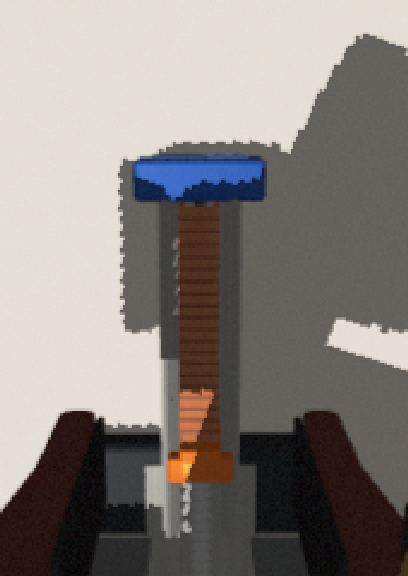

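Run:
```python
from h import *
T=np.load('pics/d1.npy')
for z in (57,60,63,66):
    P=plane('wrist',[(240+199/2.4,60+206/2.4),(240+199/2.4,60+443/2.4)],z,T)[:,:2]
    print(z,'len',np.linalg.norm(P[0]-P[1]).round(1),'s',(P@E_).round(1),'lat',(P@N_).round(1))
    P=plane('wrist',[(240+179.5/2.4,150),(240+219/2.4,150),(240+179.5/2.4,235),(240+219/2.4,235)],z,T)[:,:2]
    print('  widths',np.linalg.norm(P[0]-P[1]).round(2),np.linalg.norm(P[2]-P[3]).round(2))
```

```text
57 len 81.8 s [640.2 558.5] lat [-215.7 -215.8]
  widths 12.7 13.6
60 len 80.8 s [640.6 559.7] lat [-215.7 -215.8]
  widths 12.56 13.44
63 len 79.9 s [640.9 561. ] lat [-215.7 -215.8]
  widths 12.42 13.29
66 len 79.0 s [641.3 562.3] lat [-215.7 -215.8]
  widths 12.27 13.13
```

Everything agrees: the strip's top is at z≈60, length 80.8 mm, front end at the cap, lateral -215.7. It is seated flat with the follower on its end. Now I'll push the magazine home.

Run:
```python
from h import *
def rep(h):
    s=env.read_state(); p=s['tool_pos'];f=s['force'];print(h,p.round(1),(p[:2]@E_).round(1),s['time_s'],'F',(f[:2]@E_).round(2),(f[:2]@N_).round(2),f[2].round(2))
env.move_l(pos(690,-216,240),rate=150); set_gripper(0)
env.move_l(pos(690,-216,113),rate=130); env.hold(.2); rep(0)
h=env.move_l(pos(560,-216,113),rate=70,f_stop=20); rep(h)
h=env.move_l(pos(526,-216,113),rate=35,f_stop=20); rep(h)
```

```text
0 [723.   26.7 114. ] 690.4 21.925 F 0.11 0.46 -0.33
False [601.1 -16.7 113.4] 561.0 23.9333 F 5.64 -0.19 -2.97
True [578.1 -25.3 113.8] 536.5 24.6917 F 1.53 -0.03 0.62
```

Run:
```python
from h import *
def rep(h):
    s=env.read_state(); p=s['tool_pos'];f=s['force'];print(h,p.round(1),(p[:2]@E_).round(1),s['time_s'],'F',(f[:2]@E_).round(2),(f[:2]@N_).round(2),f[2].round(2))
h=env.move_l(pos(526,-216,113),rate=20,f_stop=28); rep(h)
env.move_l(pos(600,-216,113),rate=120); env.move_l(pos(600,-216,250),rate=150); env.hold(.2)
im,T=snap('e1'); rep(0); cv2.imwrite('pics/e1c.png',cv2.resize(im[60:300,220:430],None,fx=2.4,fy=2.4,interpolation=0))
```

```text
True [577.4 -25.5 114. ] 535.8 25.075 F 1.96 -0.34 0.93
0 [637.4  -3.3 249.1] 599.7 27.075 F -0.77 0.71 -0.49
```

View pics/e1c.png

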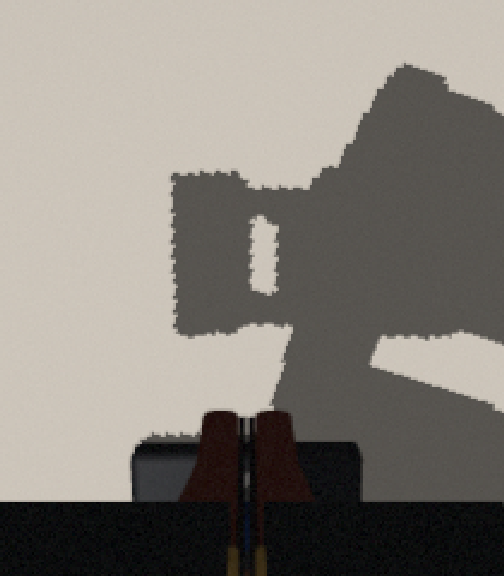

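The closed fingers hide the cap here. I'll move over the head for a clear look.

Run:
```python
from h import *
set_gripper(80)
env.move_l(pos(495,-216,270),rate=150); env.hold(.2)
im,T=snap('f1'); print(env.read_state()['time_s']); cv2.imwrite('pics/f1c.png',cv2.resize(im[40:240,220:430],None,fx=2.8,fy=2.8,interpolation=0))
m=mask(im,'blue',110);m[260:]=0;m[:,:250]=0;m[:,400:]=0
x,y,w,h=cv2.boundingRect(m);print('blue',x,y,w,h);P=plane('wrist',[(x+w/2,y),(x+w/2,y+h)],47,T)[:,:2];print('s outer,inner',P@E_,P@N_)
```

```text
29.4667
blue 298 158 49 17
s outer,inner [528.01781427 512.55652251] [-216.60828355 -216.58389566]
```

View pics/f1c.png

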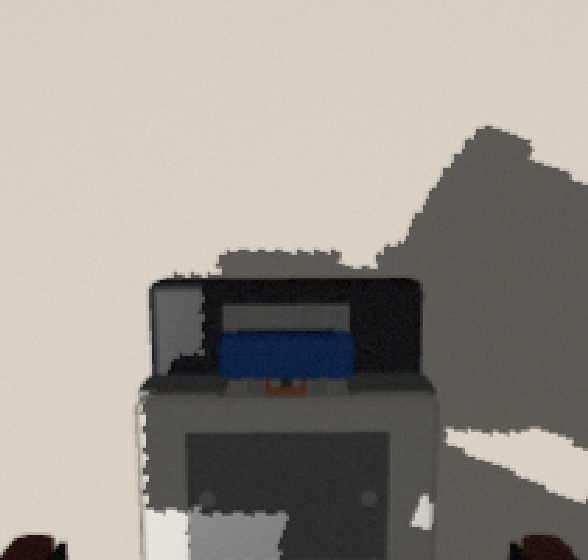

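f1 shows the cap (322,166) right at the head front, with the strip's copper end just visible behind it at (322,178). I'll check the gap using the base front edge, which should be 16 mm beyond the cap's outer face when home.

Run:
```python
from h import *
T=np.load('pics/f1.npy')
for n,p,z in [('base front',(322,40+280/2.8),20),('head lower/front edge row375',(300,40+375/2.8),79),('row392',(300,40+392/2.8),79),('cap outer top',(322,40+332/2.8),47),('cap inner',(322,40+378/2.8),47)]:
    print(n,(plane('wrist',p,z,T)[0,:2]@E_).round(1))
T=np.load('pics/m2.npy')
for n,p,z in [('m2 base front',(325,60+345/2.4),20),('m2 row437',(300,60+438/2.4),79),('row482',(300,60+484/2.4),79)]:
    print(n,(plane('wrist',p,z,T)[0,:2]@E_).round(1))
```

```text
base front 542.0
head lower/front edge row375 519.1
row392 514.1
cap outer top 527.5
cap inner 512.6
m2 base front 544.5
m2 row437 529.1
row482 512.5
```

The base front is at 542–544.5, so the cap's outer face should be at 526–528.5 when home. It measures 527.5–528, and the stop was solid. Taking a last look at the whole scene, then signing off.

Run:
```python
from h import *
env.move_l(pos(495,-216,310),rate=100)
cv2.imwrite('pics/end.png',viewer.camera('scene')); print(env.read_state()['time_s'])
workorder.sign_off()
```

```text
30.0667
the job is handed in; nothing more can be done
```

View pics/end.png

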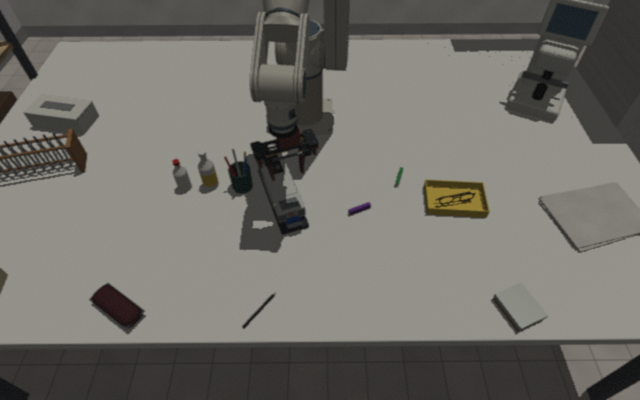

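The copper strip is loaded in the stapler and the magazine is pushed home. I handed the job in at 30.1 s of the 51 s allowed.

- **Loading:** I gripped the strip by its top 11 mm and pushed the follower back with it just above the cap. I then lowered it into the channel and released it. With the magazine still open, the wrist view showed it lying flat between cap and follower: top at about 60 mm, length 80.8 mm (80 expected), front end within 0.5 mm of the cap's inner face.
- **Closing:** I pushed the cap with closed fingers until a solid stop. The cap's outer face then measured 527.5–528 mm along the magazine's line, against an expected 526–528.5 mm when home. The strip's copper end is visible behind the cap; the rest is under the head, so I could not recheck its seating after the push.
- **Surroundings:** In the last scene picture, judged by eye, the bottles, pen pot, tray and the green and purple strips are where they were. The gripper stood clear of everything.
- **One disagreement:** An early camera reading suggested a 1 mm sideways correction to the channel line. A direct comparison of strip and cap contradicted it, so I moved the strip 2 mm across before lowering it.

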